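Tip over a glove carton and load it into its sprung holder

TASK

Refill the glove holder on the counter: push the tall orange glove carton over where it stands, pushing high up on the face with the oval opening so that it tips and does not skid, until it lies flat with the oval up. Then slide it top end first into the white holder, past the sprung clamp, until it sits square and fully home against the end stop, and press it there for a second with some 5 N more than the sliding took. Cardboard crushes: never push on it with more than 18 N, leave everything else on the counter where it is, and let go of the carton at the end.

Things in the scene. Friction and masses are not known exactly. Their poses are not given: they have to be found in the camera images.
- carton: New orange glove carton, rigid, 90 mm thick (its x) x 120 wide (y) x 240 tall (z), 0.3-0.7 kg, loose, standing on its short end; too thick to grip, it is pushed. Friction on the counter 0.4-1. Origin: centre of the foot end. The cream oval opening is on its -x broad face; +x points roughly to the holder's mouth, so pushed high on the oval face it tips towards the holder, oval up
- carton_top (a point): Centre of the carton's top short end (120 x 90 mm, blue-green band below it, a cream strip along the edge on the oval's side, which shows that side from above), 240 mm from its foot; when the carton lies down this is its leading end, 45 mm above the counter
- carton_mid (a point): Centre of the carton's volume and its centre of mass, 120 mm from its foot
- holder: White sheet-metal carton holder screwed to the counter, open at the top and mouth, no floor (the carton slides on the counter), walls 60 mm high. Origin: on the counter at the mouth, on the centre line of a seated carton. x points into the holder (the way the carton slides in), z up. Outer wall behind the clamp: y = 92-96 mm, from x = 60 mm on
- rail (a point): Where the holder's straight fixed rail begins, on its inner face at counter height: holder x = 50, y = -60 mm. The rail runs on to x = 250 mm, 60 mm high; a round white guide post stands here; in front of it the mouth flare opens out to y = -78 mm at x = -15 mm
- clamp (a joint): Sprung steel clamp plate on the holder's +y side, 4-54 mm high, in m: 0 at rest (inner face at holder y = 52 mm), grows outward, 0.008 with the carton in. Lead-in from y = 81 mm at x = -15 to y = 52 at x = 80 mm (round white post there): a carton pushed in spreads it by itself. Spring 1.3 N at 0, 2.2 N at 0.008, pressing the carton on the fixed rail; sliding the carton in takes 3-10 N in all
- stop: Aluminium end stop plate across the inside of the holder, rigid and fixed, 2-52 mm high, at a different depth each time (165-200 mm from the mouth). Origin: on its face towards the mouth, at counter height, on the holder's centre line; axes parallel to the holder's
- spray: blue trigger-spray cleaner bottle with white head, 84 mm across, 240 mm tall; a bystander, loose, origin at the centre of its underside
- pencup: dark steel pen cup with pens, 80 mm across, 150 mm tall with the pens; a bystander, loose, origin at the centre of its underside
- module_red: white sealed collar-electronics housing with a red band, 70 x 42 x 34 mm; a bystander, loose, origin at the centre of its underside
- module_yellow: white sealed collar-electronics housing with a yellow band, 70 x 42 x 34 mm; a bystander, loose, origin at the centre of its underside
- stapler: red and grey stapler, 150 x 34 x 55 mm; a bystander, loose, origin at the centre of its underside
Not all that is in view belongs to the job. Leave any pink or turquoise look-alike of the carton alone.

How it is judged:
By the outcome, as a careful person would: the job done as asked, in the order asked, and still so for the second after the job is handed in, with the robot touching nothing.
It also fails if it takes over 72 s, if anything falls off the work surface, if the arm or the gripper's body presses on something with over 40 N, if the wrist force passes 120 N, or if a joint passes its speed limit or range.

ROBOT

A 6-joint arm with a two-finger parallel gripper is mounted at the origin on the work surface. World frame = base frame: x ahead of the robot, y to its left, z up, the work surface at z = 0. Lengths are in m, angles in rad, forces in N, time in s.
With the tool pointing down it reaches from about 0.35 to 0.8 m from the base axis. Payload 7.3 kg.
Tool frame: the origin (TCP) lies between the finger pads; the fingertips stand 25 mm ahead of it and the grasp point (between the pads) lies 6 mm ahead of it (r.tip_extent is the distance from the TCP to the fingertips, in m); z points along the fingers, y is the direction in which the jaws open and shut (so a half turn about z gives the same grasp; the last joint's range is limited). The gripper opens to 85 mm and grips with 20 to 120 N. Pads are 22 mm wide; open, the fingers measure 114 mm over their backs; the gripper's body (76 mm by 85 mm) begins 54 mm behind the grasp point. The pads swing forward as they close: fully open they stand 13 mm farther back than shut.
Start: joints at [-1.4, 0.342, 1.524, -0, 1.275, -0.146], TCP at [0.164, -0.499, 0.229] pointing down, gripper open.
Joint ranges: [-2.53, 2.53], [-0.77, 2.02], [0.04, 2.7], [-1, 4.14], [0.28, 2.66], [-3.11, 3.11]. Speed limits (rad/s): [2.57, 2.57, 3.14, 3.14, 3.14, 3.14].

INTERFACE

Orientations are given as a unit quaternion [x, y, z, w].
In Python, from workcell import r, command_gripper, optics gives the robot as it stands. The module is installed in compiled form; this text tells all that it offers. Calls block until the motion is done:
- r.reach(position, orientation): joint-space move of the TCP to a pose.
- r.move_straight(position, orientation=None, speed=0.15, max_force=None): straight line of the TCP; orientation=None keeps the orientation; speed is the mean speed in m/s. With max_force (N) it stops when the force on the tool has changed by that much, and returns True; else False.
- r.movej(angles): joint-space move.
- command_gripper(opening, force=None): finger opening in m; force is the grip in N (None keeps the last); returns when the fingers have stopped.
- r.hold(seconds).
- r.solve_ik(position, orientation): joint angles nearest the present ones, or None.
- r.read_state(): the state.
- optics.get_image(name): name is "side" or "top" or "wrist"; returns (picture, depth): 400x640x3 uint8, red, green, blue; 400x640 float32, m along the optical axis (not along the pixel's ray), 0 where there is no reading.
- optics.camera_model(name): a dict with "K" (3x3 intrinsics, pixels), "R" (3x3) and "t" (3): a world point X has camera coordinates R X + t; the wrist camera has in their place "tool_from_camera" (4x4, takes a point from camera to tool coordinates, whose origin is the TCP and whose axes are the flange's). Camera axes: x right, y down, z forward; pixel columns grow to the right and rows downward; lengths in m; the calibration is good to about 2 mm. The wrist camera is an equidistant fisheye: a pixel r from the principal point sees the ray r / f radians off the axis. A picture is of the moment at which its call begins: read the wrist's pose just before it. camera_model takes no time and is no camera call.
A pose or a line that the arm cannot do raises r.PlanningError and nothing moves.
- r.finish_job(): hands the job in, once; it reports no verdict.
The state is a dict: "time_s": time; "joint_positions": joint angles; "dq": joint speeds; "tau": joint torques, N m; "eef_pos": TCP position; "eef_rot": TCP orientation; "contact_force": force on the tool from outside, world axes, zero at the start; "torque": the same for the moment, N m; "grip_width": finger opening in m.
Only numpy, scipy, OpenCV 4.12 (cv2) and the standard library are available. Lean on these libraries where they do the work, as an engineer would, in place of code of your own. Each camera call takes 0.05 s, during which the arm holds its last target.

## Working session

There is one attempt and no reset: what is moved stays moved. The work goes in short steps, each a Python script; the robot and the scene stay as the last script left them, time stands still between calls to the robot, and variables do not carry over. Pictures are saved under pics/ and viewed, and the job is handed in when it is done.

```bash
mkdir -p pics; python3 - <<'E'
from workcell import r,optics
import cv2,numpy as np
for n in ("side","top"):
    p,d=optics.get_image(n); cv2.imwrite(f"pics/{n}0.png",p[:,:,::-1]); np.savez(f"{n}0.npz",p=p,d=d)
    m=optics.camera_model(n); print(n,np.round(m["K"],1).tolist(),np.round(m["R"],3).tolist(),np.round(m["t"],3)); print((d>0).mean())
s=r.read_state(); print(s["time_s"],s["eef_pos"],s["eef_rot"],s["contact_force"],r.tip_extent)
E
```

```text
side [[502.7, 0.0, 315.3], [0.0, 502.7, 191.6], [0.0, 0.0, 1.0]] [[0.743, -0.67, -0.002], [-0.63, -0.698, -0.339], [0.226, 0.253, -0.941]] [-0.406  0.462  1.456]
0.99606640625
top [[470.0, 0.0, 321.7], [0.0, 470.0, 203.5], [0.0, 0.0, 1.0]] [[0.019, -1.0, 0.01], [-0.993, -0.02, -0.12], [0.12, -0.007, -0.993]] [0.015 0.605 1.368]
0.995984375
0.1 [ 0.16350078 -0.49850919  0.22788538] [ 9.87480765e-01  1.57737961e-01 -1.56362984e-05 -6.88477517e-04] [ 0.28007188 -0.41325695  0.53292662] 0.025
```

View pics/side0.png

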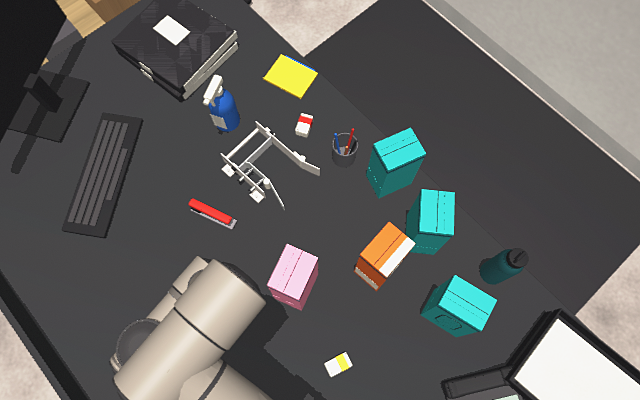

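View pics/top0.png

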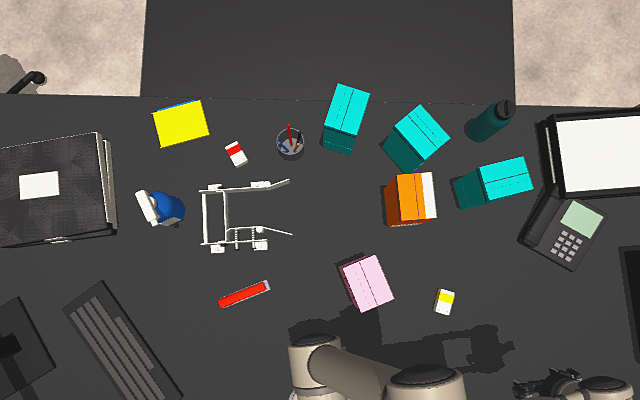

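The side view shows the orange carton at about (385,255), with its cream strip at (400,268). In the top view the carton is at (410,198), with the cream strip on the right, away from the holder. The holder mouth in the top view opens to the right at about (290,180)-(292,235). Pink and turquoise decoys stand close by. Next I'll measure.

```bash
cat > h.py <<'E'
import numpy as np,cv2
from workcell import optics
def cloud(n,d):
    m=optics.camera_model(n);K,R,t=[np.array(m[k]) for k in "KRt"]
    v,u=np.mgrid[0:400,0:640]
    c=np.stack([(u-K[0,2])/K[0,0]*d,(v-K[1,2])/K[1,1]*d,d],-1)
    return (c-t)@R
def rectof(P):
    P=np.asarray(P,np.float32)[:,:2]*1000
    return cv2.minAreaRect(P)
E
python3 - <<'E'
from h import *
for n in ("top","side"):
    z=np.load(f"{n}0.npz");p,d=z["p"],z["d"];W=cloud(n,d)
    hsv=cv2.cvtColor(p,cv2.COLOR_RGB2HSV);H,S,V=hsv[...,0].astype(int),hsv[...,1],hsv[...,2]
    org=(H>5)&(H<20)&(S>120)&(V>80)
    b=W[org]; print(n,"orange z pct",np.percentile(b[:,2],[1,50,99]), b[:,:2].min(0),b[:,:2].max(0))
    c=np.median(b,0)
    near=np.hypot(W[...,0]-c[0],W[...,1]-c[1])<.12
    top=near&(abs(W[...,2]-.24)<.008)&((org)|((S<90)&(V>150)))
    k=cv2.morphologyEx(top.astype(np.uint8),cv2.MORPH_OPEN,np.ones((3,3)))>0
    print("toprect",rectof(W[k]),W[k].mean(0),k.sum(), cv2.boxPoints(rectof(W[k])).round(0).tolist())
    cr=k&(S<90); print("cream",W[cr].mean(0),rectof(W[cr]))
    for nm,mk in dict(turq=(H>80)&(H<97)&(S>120)&(V>100),pink=(H>140)&(H<175)&(S>30)&(S<120)&(V>100)).items():
        lab=cv2.connectedComponentsWithStats((mk&(W[...,2]>.02)).astype(np.uint8))
        for i in range(1,lab[0]):
            if lab[2][i,4]>150:
                q=W[lab[1]==i]; zt=np.percentile(q[:,2],98); q=q[abs(q[:,2]-zt)<.01]
                print(nm,lab[2][i].tolist(),"ztop %.3f"%zt,[np.round(x) for x in rectof(q)])
    # holder
    wh=(S<60)&(V>120)&(W[...,2]>.02)&(W[...,2]<.09)&(W[...,0]>.3)&(W[...,0]<.85)&(W[...,1]>-.05)&(W[...,1]<.5)
    q=W[wh]; print("white",wh.sum(),np.percentile(q,[1,50,99],axis=0).round(3).tolist())
z=np.load("top0.npz");cv2.imwrite("pics/htop.png",cv2.resize(z["p"][160:270,180:320,::-1],None,fx=5.5,fy=5,interpolation=cv2.INTER_CUBIC))
z=np.load("side0.npz");cv2.imwrite("pics/hside.png",cv2.resize(z["p"][110:220,210:330,::-1],None,fx=5,fy=5,interpolation=cv2.INTER_CUBIC))
E
```

```text
top orange z pct [0.00336365 0.23762314 0.24508352] [ 0.33457266 -1.42916854] [1.17746852 0.27465655]
toprect ((605.3541870117188, -212.68405151367188), (121.20771026611328, 89.89836120605469), 6.131372928619385) [ 0.60546596 -0.21357632  0.23972663] 1520 [[540.0, -174.0], [550.0, -264.0], [670.0, -251.0], [661.0, -162.0]]
cream [ 0.60730295 -0.244276    0.24009097] ((608.3650512695312, -243.61415100097656), (118.76518249511719, 27.748842239379883), 6.131373405456543)
turq [324, 83, 46, 52, 1512] ztop 0.244 [array([832., -32.]), array([ 89., 120.]), np.float64(73.0)]
turq [395, 104, 55, 56, 1548] ztop 0.245 [array([ 775., -229.]), array([120.,  92.]), np.float64(41.0)]
turq [479, 156, 54, 44, 1562] ztop 0.245 [array([ 657., -446.]), array([ 90., 122.]), np.float64(16.0)]
pink [346, 256, 47, 54, 1273] ztop 0.245 [array([381., -91.]), array([119.,  90.]), np.float64(24.0)]
white 869 [[0.473, 0.128, 0.023], [0.595, 0.28, 0.052], [0.785, 0.478, 0.074]]
side orange z pct [-0.5511478   0.24011793  0.24859536] [ 0.2639396  -0.31960511] [0.91621276 1.79669155]
toprect ((606.7894287109375, -2
[... 427 characters left out ...]
4.0)]
turq [379, 158, 45, 38, 663] ztop 0.212 [array([820., -77.]), array([  4., 118.]), np.float64(73.0)]
turq [419, 189, 36, 47, 1501] ztop 0.248 [array([ 777., -231.]), array([121.,  90.]), np.float64(41.0)]
turq [411, 234, 39, 19, 497] ztop 0.209 [array([ 732., -271.]), array([ 2., 88.]), np.float64(42.0)]
turq [438, 275, 59, 56, 1771] ztop 0.247 [array([ 659., -447.]), array([ 92., 120.]), np.float64(16.0)]
turq [422, 306, 54, 30, 558] ztop 0.206 [array([ 616., -458.]), array([  3., 112.]), np.float64(15.0)]
pink [267, 245, 51, 65, 1891] ztop 0.247 [array([384., -93.]), array([120.,  91.]), np.float64(24.0)]
white 1271 [[0.477, 0.125, 0.021], [0.592, 0.278, 0.046], [0.783, 0.477, 0.08]]
```

View pics/htop.png

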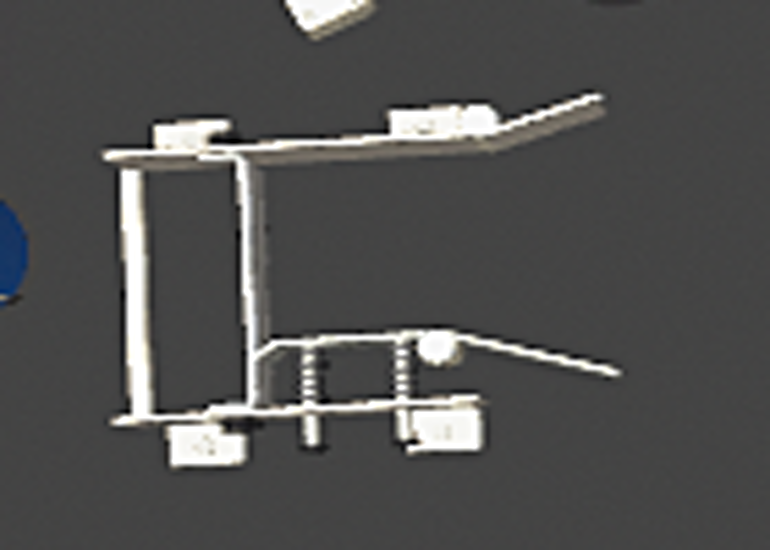

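View pics/hside.png

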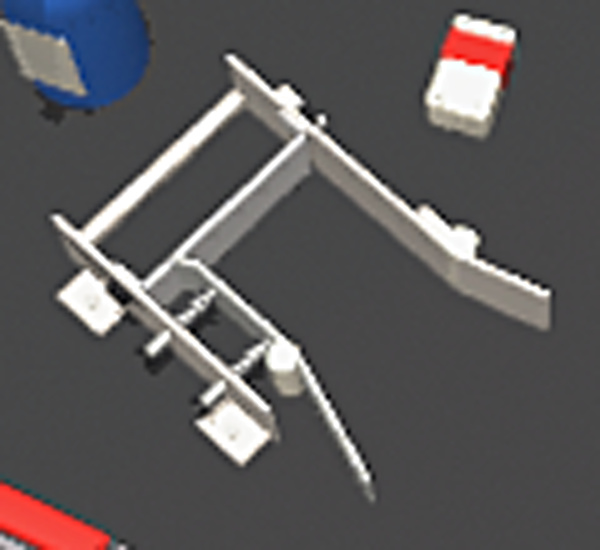

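```bash
python3 - <<'E'
from h import *
def ray(n,uv,z):
    m=optics.camera_model(n);K,R,t=[np.array(m[k]) for k in "KRt"]
    c=-R.T@t; d=(np.c_[np.asarray(uv,float),np.ones(len(uv))]@np.linalg.inv(K).T)@R
    return c+d*((z-c[2])/d[:,2])[:,None]
for n in ("top","side"):
    z=np.load(f"{n}0.npz");p,d=z["p"],z["d"];W=cloud(n,d);V=p.min(2)
    cx=W
    # rough holder frame: x axis direction from picture; iterate
    wh=(V>100)&(W[...,2]>.035)&(W[...,2]<.075)&(W[...,0]>.47)&(W[...,0]<.78)&(W[...,1]>.05)&(W[...,1]<.40)
    vv,uu=np.nonzero(wh); P=ray(n,np.c_[uu,vv],.06); br=V[vv,uu]; dz=W[vv,uu,2]
    o=np.array([.60,.08]) ; a=np.deg2rad(87)
    if n=="top": seeds=[((492,133),(105,155)),((478,400),(115,422))]; f=lambda q:(180+q[0]/5.5-.4,160+q[1]/5-.4)
    else: seeds=[((455,270),(230,57)),((272,418),(55,215))]; f=lambda q:(210+q[0]/5-.4,110+q[1]/5-.4)
    L=[]
    for s in seeds:
        A,B=ray(n,[f(s[0]),f(s[1])],.06)[:,:2]
        print(n,"seed",A.round(4),B.round(4),"len",np.linalg.norm(B-A))
        for it in range(3):
            u=(B-A)/np.linalg.norm(B-A);nn=np.array([-u[1],u[0]])
            q=P[:,:2]-A; sl=q@u; of=q@nn
            k=(abs(of)<(.006 if it==0 else .004))&(sl>.0)&(sl<np.linalg.norm(B-A))&(br>150)&(dz>.05)
            w=cv2.fitLine((P[k,:2]*1000).astype(np.float32),cv2.DIST_HUBER,0,.01,.01).ravel()
            c=w[2:]/1000;uu_=w[:2]*np.sign(w[:2]@u)
            L0=np.linalg.norm(B-A);A2=c+uu_*((A-c)@uu_);A=A2;B=A2+uu_*L0
        print(n,k.sum(),"ang",np.degrees(np.arctan2(uu_[1],uu_[0])),"A",A,"std",of[k].std()); L.append((A,uu_))
    u=L[0][1];y=np.array([-u[1],u[0]])
    print("gap outer-rail",(L[1][0]-L[0][0])@y)
    # holder frame: rail centre y=-62
    O=L[0][0]+62e-3*y-50e-3*u
    for zz in (.06,.052,.054):
        pass
    X=(P[:,:2]-O)@u*1000;Y=(P[:,:2]-O)@y*1000
    P2=ray(n,np.c_[uu,vv],.052);X2=(P2[:,:2]-O)@u*1000;Y2=(P2[:,:2]-O)@y*1000
    k=(br>150)&(Y2>-50)&(Y2<45)&(X2>100)&(X2<225)
    print("stop hist",np.histogram(X2[k],bins=np.arange(150,215,3)))
    k=(Y<-66)&(X<45)&(dz>.05); print("flare tip minX",X[k].min(),"Y",Y[k][X[k].argmin()], "O",O)
    P3=ray(n,np.c_[uu,vv],.054);X3=(P3[:,:2]-O)@u*1000;Y3=(P3[:,:2]-O)@y*1000
    k=(Y3>48)&(Y3<90)&(X3<55)&(dz>.045); print("lead tip minX",X3[k].min(),"Y",Y3[k][X3[k].argmin()])
    print("all rail maxX",X[(abs(Y+62)<4)&(dz>.05)].max(),"outer range",X[(abs(Y-94)<4)&(dz>.05)].min(),X[(abs(Y-94)<4)&(dz>.05)].max())
    k=(abs(Y3-52)<4)&(X3>85)&(X3<150)&(br>150); print("clamp Y",np.median(Y3[k]) if k.any() else None)
E
```

```text
top seed [0.6501 0.1832] [0.6327 0.3895] len 0.20695994595194225
top 99 ang 95.08585870622781 A [0.65097961 0.18331418] std 0.0013900119202286548
top seed [0.4929 0.1855] [0.4764 0.3763] len 0.1915016789893254
top 93 ang 94.68345159639614 A [0.49358826 0.18554899] std 0.0014542878376066683
gap outer-rail 0.1565735927353463
stop hist (array([ 0,  0,  0,  0,  0,  0,  0,  0,  0,  0,  6, 32, 22,  0,  0,  0,  0,
        0,  0,  0,  0]), array([150, 153, 156, 159, 162, 165, 168, 171, 174, 177, 180, 183, 186,
       189, 192, 195, 198, 201, 204, 207, 210, 213]))
flare tip minX -7.0067022163348796 Y -78.82167833796767 O [0.59365613 0.12801482]
lead tip minX -5.522913320212888 Y 83.56654757832808
all rail maxX 256.0954500585135 outer range 67.56240688299313 256.26721892037136
clamp Y 53.776537844816914
side seed [0.6443 0.1781] [0.6352 0.3896] len 0.2117099005691827
side 109 ang 95.17223333493448 A [0.65338947 0.17878203] std 0.0017725094407865496
side seed [0.4944 0.1795] [0.4801 0.3776] len 0.19856057180188114
side 101 ang 94.84465750906568 A [0.49618983 0.17966938] std 0.001624650653215672
gap outer-rail 0.15647956220489673
stop hist (array([ 0,  0,  0,  0,  0,  0,  0,  0,  0,  0,  0,  0, 20, 21,  0,  0,  0,
        0,  0,  0,  0]), array([150, 153, 156, 159, 162, 165, 168, 171, 174, 177, 180, 183, 186,
       189, 192, 195, 198, 201, 204, 207, 210, 213]))
flare tip minX -7.4355765690082825 Y -76.33905495754547 O [0.59614942 0.12339632]
lead tip minX -5.476042274674317 Y 85.17539415831936
all rail maxX 260.618166705895 outer range 70.12539406219354 261.644627127709
clamp Y 53.8150870951917
```

Both views agree:
- **Carton:** top centre at (0.606, -0.214, 0.24), 120 x 90 mm, +x heading about 96.1°.
- **Holder:** origin at about (0.594, 0.133), x heading about 95°, with the stop at about 179 mm.
- **Offset:** the carton is about 20 mm off the holder's centre line on the clamp side, so it needs a sideways nudge once it is down.

I'll tip it now, with closed fingers high on the oval face.

```bash
cat >> h.py <<'E'
from scipy.spatial.transform import Rotation as Rn
from workcell import r,command_gripper
def q_down(jaw_deg):
    a=np.radians(jaw_deg);y=np.array([np.cos(a),np.sin(a),0]);z=np.array([0,0,-1.]);x=np.cross(y,z)
    return Rn.from_matrix(np.c_[x,y,z]).as_quat()
E
python3 - <<'E'
from h import *
print(np.round(optics.camera_model("wrist")["tool_from_camera"],3))
C=np.array([.606,-.214]);a=np.radians(96.1);c=np.array([np.cos(a),np.sin(a)])
for j in (6.1,186.1):
    for s,z in ((-.085,.32),(-.085,.23),(.07,.23)):
        print(j,s,r.solve_ik([*(C+c*s),z],q_down(j)))
s=r.read_state();print(Rn.from_quat(s["eef_rot"]).as_matrix().round(2).tolist())
E
```

```text
[[ 0.001 -0.952 -0.305  0.078]
 [ 1.     0.001 -0.001  0.   ]
 [ 0.001 -0.305  0.952 -0.146]
 [ 0.     0.     0.     1.   ]]
6.1 -0.085 [-5.63862714e-01  6.26877493e-01  8.13014684e-01 -4.44089210e-16
  1.70170048e+00 -6.70327798e-01]
6.1 -0.085 [-5.63862714e-01  6.47773388e-01  1.01256569e+00 -4.44089210e-16
  1.48125358e+00 -6.70327798e-01]
6.1 0.07 [-3.61116632e-01  5.10393084e-01  1.25296501e+00 -4.44089210e-16
  1.37823456e+00 -4.67581717e-01]
186.1 -0.085 [-5.63862714e-01  6.26877493e-01  8.13014684e-01 -4.44089210e-16
  1.70170048e+00  2.47126486e+00]
186.1 -0.085 [-5.63862714e-01  6.47773388e-01  1.01256569e+00 -4.44089210e-16
  1.48125358e+00  2.47126486e+00]
186.1 0.07 [-3.61116632e-01  5.10393084e-01  1.25296501e+00 -4.44089210e-16
  1.37823456e+00  2.67401094e+00]
[[0.95, 0.31, -0.0], [0.31, -0.95, 0.0], [0.0, -0.0, -1.0]]
```

```bash
python3 - <<'E'
from h import *
C=np.array([.606,-.214]);a=np.radians(96.1);c=np.array([np.cos(a),np.sin(a)]);q=q_down(6.1)
s=r.read_state();p=s["eef_pos"]
r.move_straight([p[0],p[1],.38],speed=.25)
command_gripper(0.0)
r.reach([*(C-c*.085),.37],q)
r.move_straight([*(C-c*.085),.230],speed=.15)
s=r.read_state();print(s["time_s"],s["eef_pos"],s["contact_force"],s["grip_width"])
f0=s["contact_force"]
mx=0
for i,d in enumerate(np.arange(-.075,.066,.01)):
    hit=r.move_straight([*(C+c*d),.230],speed=.06,max_force=12)
    s=r.read_state();f=s["contact_force"]-f0
    print(round(d,3),np.round(f,2),hit,round(s["time_s"],2))
    if hit: break
r.move_straight([*(C+c*-.06),.30],speed=.25)
r.hold(.2)
print(r.read_state()["time_s"])
for n in ("side","top"):
    p,d=optics.get_image(n); cv2.imwrite(f"pics/{n}1.png",p[:,:,::-1]); np.savez(f"{n}1.npz",p=p,d=d)
E
```

```text
4.5083 [ 0.61537545 -0.29896932  0.23132412] [0.52438082 0.21360991 0.18352512] 0.00021690632883205165
-0.075 [-0.76  0.06  0.28] False 4.83
-0.065 [-0.4  -0.02  0.09] False 5.14
-0.055 [-1.13 -0.77 -0.43] False 5.46
-0.045 [-0.03 -1.01 -0.28] False 5.78
-0.035 [-0.78 -0.62  0.28] False 6.09
-0.025 [-0.46 -0.85  0.28] False 6.41
-0.015 [-0.64  0.45 -0.37] False 6.72
-0.005 [-0.3  -1.46 -0.17] False 7.04
0.005 [-0.56 -0.36  0.14] False 7.36
0.015 [-0.98 -0.45 -0.45] False 7.67
0.025 [-0.64  0.03 -0.67] False 7.99
0.035 [-0.6  -0.66  0.08] False 8.31
0.045 [-0.16 -1.28 -0.22] False 8.62
0.055 [-0.04 -0.47 -0.25] False 8.94
0.065 [-0.43 -0.27  1.07] False 9.26
10.1833
```

View pics/top1.png

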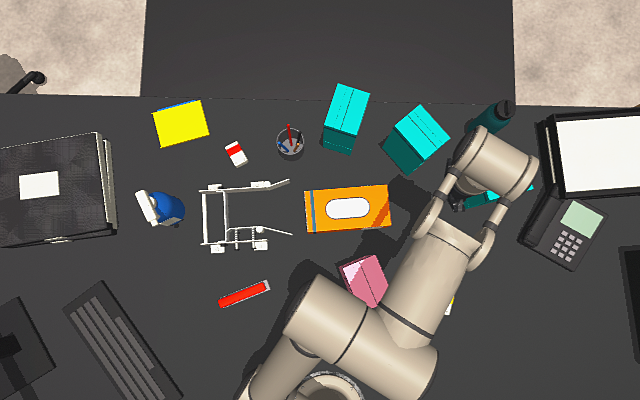

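View pics/side1.png

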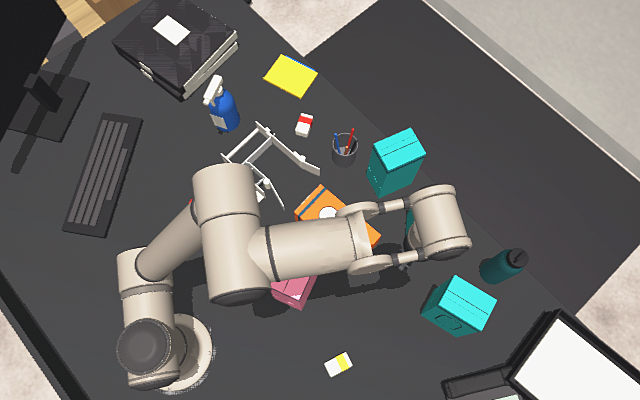

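The carton lies flat with the oval up: in the top view it spans about (304-392, 184-235), with the blue-green band leading towards the holder. Next I'll measure its pose.

```bash
cat >> h.py <<'E'
O=np.array([.5942,.1335]);ah=np.radians(95.0);ux=np.array([np.cos(ah),np.sin(ah)]);uy=np.array([-ux[1],ux[0]])
def toH(P): return np.array([(np.asarray(P)-O)@ux,(np.asarray(P)-O)@uy])
def toW(x,y): return O+ux*x+uy*y
def carton(n="top",tag=None):
    p,d=optics.get_image(n)
    if tag: cv2.imwrite(f"pics/{n}{tag}.png",p[:,:,::-1]); np.savez(f"{n}{tag}.npz",p=p,d=d)
    return carton_img(n,p,d)
def carton_img(n,p,d):
    W=cloud(n,d);hsv=cv2.cvtColor(p,cv2.COLOR_RGB2HSV);H,S,V=hsv[...,0].astype(int),hsv[...,1],hsv[...,2]
    x,y=W[...,0],W[...,1]
    org=(H>3)&(H<22)&(S>120)&(V>60)&(x>.4)&(x<.8)&(y>-.35)&(y<.4)&(abs(W[...,2]-.09)<.012)
    org=cv2.morphologyEx(org.astype(np.uint8),cv2.MORPH_OPEN,np.ones((3,3)))>0
    Q=W[org];rc=rectof(Q);bp=cv2.boxPoints(rc)/1000
    e=[bp[1]-bp[0],bp[2]-bp[1]];L=max(e,key=np.linalg.norm);L=L*np.sign(L[1]);ang=np.degrees(np.arctan2(L[1],L[0]))
    c=np.array(rc[0])/1000
    print(n,"centre",c.round(4),"size",np.round(rc[1],1),"ang",round(ang,2),"z",Q[:,2].mean().round(4),"H",toH(c).round(4))
    return c,ang
E
python3 - <<'E'
from h import *
z=np.load("top1.npz");c,a=carton_img("top",z["p"],z["d"])
z0=np.load("top0.npz"); 
df=np.abs(z["d"]-z0["d"])>.02
print(r.read_state()["eef_pos"])
# IK check of side push poses
u=np.array([np.cos(np.radians(a)),np.sin(np.radians(a))]);w=np.array([-u[1],u[0]]) # w points to -x world
for j in (a,a+180):
    for off in (.09,.045):
        print(j,off,r.solve_ik([*(c+w*(.06+off-.03)),.065],q_down(j)))
E
```

```text
top centre [ 0.5876 -0.0462] size [119.7 241. ] ang 95.49 z 0.0896 H [-0.1784  0.0222]
[ 0.61241729 -0.27260078  0.29980101]
95.4862 0.09 [-2.85229011e-01  4.56715088e-01  1.87695768e+00 -4.44089210e-16
  8.07919887e-01 -1.95177750e+00]
95.4862 0.045 [-2.52337264e-01  5.18598787e-01  1.75655482e+00 -4.44089210e-16
  8.66439052e-01 -1.91888576e+00]
275.4862 0.09 [-2.85229011e-01  4.56715088e-01  1.87695768e+00 -4.44089210e-16
  8.07919887e-01  1.18981506e+00]
275.4862 0.045 [-2.52337264e-01  5.18598787e-01  1.75655482e+00 -4.44089210e-16
  8.66439052e-01  1.22270681e+00]
```

```bash
python3 - <<'E'
from h import *
from scipy.optimize import least_squares
# planar fit: plane of radial direction at azimuth q1, tool pitched by tilt in the radial plane
D=[]
for R_ in (.45,.52,.6,.68):
  for z in (.1,.2,.3):
    for t in (-.4,0,.4):
      az=-.2; e=np.array([np.cos(az),np.sin(az),0]);
      zt=np.array([0,0,-1.])*np.cos(t)+e*np.sin(t); y=np.cross([0,0,1.],e); x=np.cross(y,zt)
      q=Rn.from_matrix(np.c_[x,y,zt]).as_quat()
      s=r.solve_ik([*(R_*e[:2]),z],q)
      if s is None: continue
      D.append((R_,z,t,*s))
D=np.array(D);print(len(D),D[0].round(3),D[1].round(3))
def res(p):
    r0,h,L1,L2,o2,T,Ox=p;q2,q3=D[:,4],D[:,5];t=D[:,2]
    f=q2+q3
    rr=r0+L1*np.sin(q2)+L2*np.sin(f)+o2*np.cos(f)+T*np.sin(t)+Ox*np.cos(t)
    zz=h+L1*np.cos(q2)+L2*np.cos(f)-o2*np.sin(f)-T*np.cos(t)+Ox*np.sin(t)
    return np.r_[rr-D[:,0],zz-D[:,1]]
s=least_squares(res,[0,.2,.4,.4,0,.25,0]);print(s.x.round(4),abs(s.fun).max())
r0,h,L1,L2,o2,T,Ox=s.x
for q2,q3 in ((.457,1.877),(.5186,1.7566)):
    f=q2+q3;E=(r0+L1*np.sin(q2),h+L1*np.cos(q2));Wp=(E[0]+L2*np.sin(f)+o2*np.cos(f),E[1]+L2*np.cos(f)-o2*np.sin(f));print("elbow",E,"wrist",Wp)
E
```

```text
36 [ 0.45   0.1   -0.4   -0.334  0.588  1.582 -0.053  1.368 -1.683] [ 0.45   0.1    0.    -0.371  0.368  1.899 -0.     0.875 -1.741]
[0.0072 0.2255 0.5023 0.3785 0.0452 0.317  0.0007] 0.0014696662802418659
elbow (np.float64(0.22883346302497837), np.float64(0.6762067335187373)) wrist (np.float64(0.47109085293734826), np.float64(0.38189015507480845))
elbow (np.float64(0.25616079071868375), np.float64(0.6617077949293747)) wrist (np.float64(0.5152953503188961), np.float64(0.3821363884248838))
```

```bash
python3 - <<'E'
from h import *
q=q_down(275.0)
xh=-.153
P=lambda y,z:[*toW(xh,y),z]
for y,z in ((.107,.35),(.107,.062),(.071,.062)): assert r.solve_ik(P(y,z),q) is not None
p=r.read_state()["eef_pos"]
r.move_straight([p[0],p[1],.37],speed=.25)
r.reach(P(.107,.36),q)
command_gripper(.085)
print(r.move_straight(P(.107,.062),speed=.15,max_force=8))
s=r.read_state();f0=s["contact_force"];print(s["time_s"],s["eef_pos"],f0,s["grip_width"])
for y in np.arange(.102,.0705,-.00443):
    hit=r.move_straight(P(y,.062),speed=.03,max_force=14)
    s=r.read_state();f=s["contact_force"]-f0
    print(round(y,4),np.round(f,2),hit,toH(s["eef_pos"][:2]).round(4))
    if hit: break
yl=toH(s["eef_pos"][:2])[1]
r.move_straight(P(yl+.012,.062),speed=.06)
r.move_straight(P(yl+.012,.33),speed=.25)
print(r.read_state()["time_s"])
carton("top",2)
E
```

```text
False
15.3083 [ 0.50132574 -0.0283063   0.0625515 ] [ 0.91448733 -0.58352415 -0.25335576] 0.0848281289722292
0.102 [-1.1   0.14 -0.05] False [-0.153   0.1017]
0.0976 [-1.14  0.95 -0.02] False [-0.153   0.0974]
0.0931 [-0.18  0.66  0.93] False [-0.153  0.093]
0.0887 [-0.88 -0.51 -0.62] False [-0.153   0.0884]
0.0843 [-0.88  0.89 -0.32] False [-0.1531  0.0838]
0.0798 [-1.2   0.56  0.95] False [-0.1531  0.0793]
0.0754 [-0.55  0.52  1.15] False [-0.153   0.0749]
0.071 [-0.96  0.79 -0.58] False [-0.153   0.0705]
19.2917
top centre [ 0.6438 -0.0265] size [108.4 260.9] ang 116.39 z 0.0895 H [-0.1637 -0.0355]
```

View pics/top2.png

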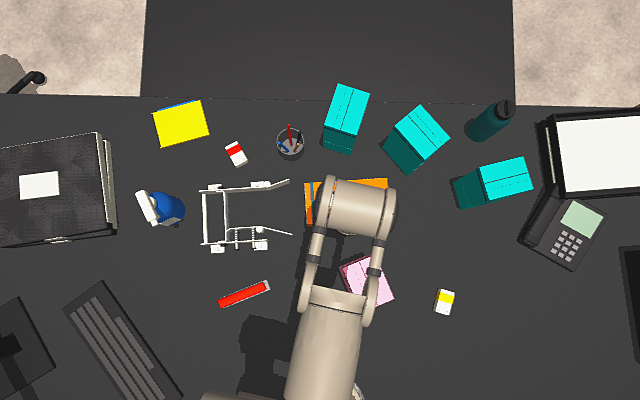

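```bash
python3 - <<'E'
from h import *
q=q_down(5.0)
P=lambda x,z,y=0:[*toW(x,y),z]
for x,z in ((-.345,.36),(-.345,.062),(-.07,.062)): print(r.solve_ik(P(x,z),q).round(2))
p=r.read_state()["eef_pos"]
r.move_straight([p[0],p[1],.36],speed=.25)
r.reach(P(-.345,.36),q)
command_gripper(.05)
print(r.read_state()["time_s"])
carton("top",3)
E
```

```text
[-0.44  0.57  0.81 -0.    1.76 -0.53]
[-0.44  0.74  1.32 -0.    1.08 -0.53]
[-0.02  0.65  1.5  -0.    0.99 -0.11]
21.6417
top centre [ 0.6096 -0.0448] size [120.9 240. ] ang 94.88 z 0.0896 H [-0.1789  0.0002]
```

View pics/top3.png

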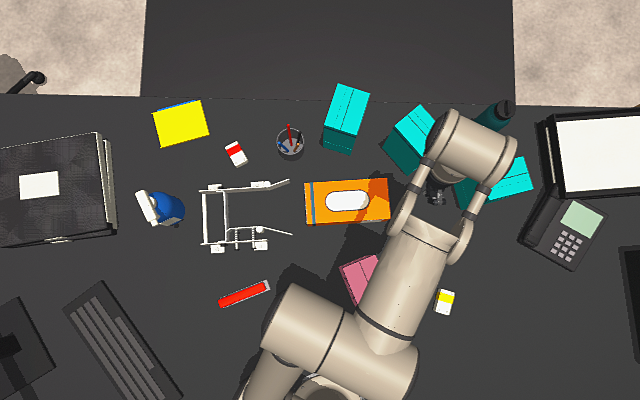

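```bash
cat >> h.py <<'E'
def F(n=5):
    a=[]
    for _ in range(n): a.append(r.read_state()["contact_force"]); r.hold(.01)
    return np.mean(a,0)
E
python3 - <<'E'
from h import *
P=lambda x,z=.062,y=0:[*toW(x,y),z]
r.move_straight(P(-.345,.062),speed=.18,max_force=8)
f0=F(8);np.save("f0.npy",f0);print(r.read_state()["time_s"],f0.round(2))
for x in np.r_[-.315,np.arange(-.30,-.0895,.015)]:
    hit=r.move_straight(P(x),speed=.05,max_force=11)
    s=r.read_state();f=s["contact_force"]-f0
    print(round(x,4),"along %.2f lat %.2f z %.2f"%(f[:2]@ux,f[:2]@uy,f[2]),hit,toH(s["eef_pos"][:2]).round(4),round(s["time_s"],1))
    if hit or f[:2]@ux<-13: break
carton("top",4)
E
```

```text
23.5667 [-0.1  -0.08  0.03]
-0.315 along 0.42 lat -0.41 z 0.08 False [-3.15e-01 -1.00e-04] 24.3
-0.3 along -0.15 lat -0.55 z 1.04 False [-0.2994  0.    ] 24.8
-0.285 along 0.37 lat 0.52 z 0.97 False [-0.2844  0.    ] 25.2
-0.27 along 0.69 lat 0.37 z -0.20 False [-0.2694  0.    ] 25.7
-0.255 along 0.22 lat -0.82 z -0.65 False [-0.2544  0.    ] 26.1
-0.24 along -0.42 lat 0.19 z -1.04 False [-0.2394  0.    ] 26.6
-0.225 along 0.15 lat 0.13 z -0.56 False [-0.2244  0.    ] 27.0
-0.21 along 0.16 lat -0.88 z -0.14 False [-0.2094  0.    ] 27.5
-0.195 along 0.13 lat -0.65 z -0.83 False [-0.1942  0.    ] 27.9
-0.18 along 1.06 lat 0.16 z -0.09 False [-1.797e-01  1.000e-04] 28.4
-0.165 along -0.59 lat 0.51 z 0.10 False [-0.1647  0.    ] 28.8
-0.15 along -0.63 lat 0.17 z -0.14 False [-1.497e-01 -1.000e-04] 29.3
-0.135 along -0.28 lat 0.20 z 0.81 False [-1.347e-01 -1.000e-04] 29.7
-0.12 along 0.82 lat 0.30 z -0.47 False [-1.197e-01 -1.000e-04] 30.2
-0.105 along 0.51 lat 0.07 z -0.57 False [-1.046e-01 -1.000e-04] 30.6
-0.09 along -0.86 lat -0.42 z 0.29 False [-0.0896  0.    ] 31.1
top centre [0.5884 0.1782] size [119.9 237.6] ang 94.87 z 0.0896 H [0.045  0.0019]
```

View pics/top4.png

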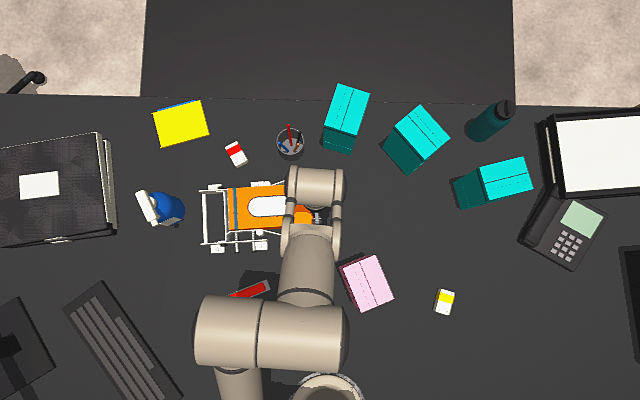

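It's inside and square to the rail (centre y ≈ +2 mm, 94.9°), with about 14 mm still to go. Force reads zero at rest because friction holds the carton, so I'll measure the sliding force with rising stop thresholds.

```bash
python3 - <<'E'
from h import *
P=lambda x,z=.062,y=0:[*toW(x,y),z]
th=2.5
x=toH(r.read_state()["eef_pos"][:2])[0]
for i in range(9):
    x0=toH(r.read_state()["eef_pos"][:2])[0]
    hit=r.move_straight(P(x0+.002),speed=.02,max_force=th)
    s=r.read_state();f=F(3)-np.load("f0.npy");x1=toH(s["eef_pos"][:2])[0]
    print(th,hit,"x %.4f moved %.2f mm"%(x1,(x1-x0)*1e3),"rest along %.2f"%(f[:2]@ux),round(s["time_s"],1))
    if hit: th+=1
    if th>9.5 or x1>-.081: break
E
```

```text
2.5 True x -0.0880 moved 1.69 mm rest along 0.19 31.3
3.5 True x -0.0866 moved 1.43 mm rest along 0.05 31.6
4.5 True x -0.0853 moved 1.26 mm rest along 0.33 31.8
5.5 True x -0.0842 moved 1.06 mm rest along -0.02 32.0
6.5 True x -0.0832 moved 1.00 mm rest along -0.53 32.3
7.5 False x -0.0820 moved 1.27 mm rest along -4.41 32.6
7.5 False x -0.0808 moved 1.14 mm rest along -4.30 32.9
```

```bash
python3 - <<'E'
from h import *
P=lambda x,z=.062,y=0:[*toW(x,y),z]
f0=np.load("f0.npy")
xc=toH(r.read_state()["eef_pos"][:2])[0]+.001
for i in range(16):
    a=-(F(3)-f0)[:2]@ux
    x0=toH(r.read_state()["eef_pos"][:2])[0]
    hit=r.move_straight(P(x0+.002),speed=.015,max_force=max(12-a,2))
    s=r.read_state();g=-(s["contact_force"]-f0)[:2]@ux;f=F(3)-f0;x1=toH(s["eef_pos"][:2])[0]
    print("%.1f"%a,hit,"x %.4f moved %.2f mm"%(x1,(x1-x0)*1e3),"end %.2f rest %.2f lat %.2f"%(g,-f[:2]@ux,f[:2]@uy),round(s["time_s"],1))
    if hit or -f[:2]@ux>10: break
E
```

```text
4.7 False x -0.0797 moved 1.11 mm end 5.52 rest 4.82 lat 3.31 33.2
4.4 False x -0.0787 moved 1.03 mm end 5.51 rest 5.06 lat 2.98 33.5
5.4 False x -0.0776 moved 1.03 mm end 5.17 rest 5.08 lat 3.62 33.8
5.2 False x -0.0766 moved 1.01 mm end 4.58 rest 4.46 lat 3.17 34.1
5.3 False x -0.0755 moved 1.02 mm end 3.67 rest 4.61 lat 3.63 34.4
5.0 False x -0.0746 moved 0.99 mm end 5.07 rest 5.37 lat 2.58 34.7
4.9 False x -0.0740 moved 0.53 mm end 7.52 rest 7.06 lat 3.94 35.0
6.7 False x -0.0740 moved -0.00 mm end 9.11 rest 8.79 lat 3.76 35.3
9.2 False x -0.0740 moved -0.02 mm end 8.54 rest 8.27 lat 3.81 35.6
8.4 False x -0.0740 moved -0.00 mm end 8.31 rest 8.51 lat 3.70 35.9
8.7 False x -0.0740 moved -0.02 mm end 9.21 rest 9.14 lat 3.31 36.2
9.3 False x -0.0740 moved -0.00 mm end 7.87 rest 8.59 lat 3.48 36.5
8.6 False x -0.0740 moved 0.02 mm end 8.77 rest 9.28 lat 3.38 36.8
8.9 False x -0.0740 moved -0.02 mm end 8.62 rest 9.08 lat 3.33 37.1
9.5 False x -0.0740 moved 0.03 mm end 8.36 rest 8.90 lat 3.67 37.4
8.7 False x -0.0740 moved -0.01 mm end 8.64 rest 8.96 lat 3.96 37.7
```

Home: travel stopped dead at x = -0.0740. Sliding took about 5-6 N. Next I'll press at about 11 N for over a second.

```bash
python3 - <<'E'
from h import *
P=lambda x,z=.062,y=0:[*toW(x,y),z]
f0=np.load("f0.npy")
G=lambda n=3:-(F(n)-f0)[:2]@ux
for d in (.0022,.0024,.0026,.0028,.003,.0032):
    r.move_straight(P(-.0740+d),speed=.01,max_force=8); g=G(5); print(d,round(g,2))
    if g>10.4: break
L=[]
for i in range(14): r.hold(.08);L.append(G(2))
print(np.round(L,1),r.read_state()["time_s"],toH(r.read_state()["eef_pos"][:2]))
E
```

```text
0.0022 9.68
0.0024 10.69
[10.7 10.5 10.3 10.4 11.1 10.2 10.4 10.6 10.6 10.5 10.8 10.4 10.4 10.7] 39.6667 [-0.07394196  0.00139634]
```

```bash
python3 - <<'E'
from h import *
P=lambda x,z=.062,y=0:[*toW(x,y),z]
f0=np.load("f0.npy")
G=lambda n=3:-(F(n)-f0)[:2]@ux
r.move_straight(P(-.0740+.00255),speed=.01,max_force=6)
L=[]
for i in range(11): r.hold(.08);L.append(G(2))
print(np.round(L,1))
r.move_straight(P(-.115),speed=.08)
r.move_straight(P(-.115,.36),speed=.2)
r.reach([.45,-.30,.38],q_down(5.0))
print(r.read_state()["time_s"])
carton("top",5);carton("side",5)
E
```

```text
[10.8 11.  11.8 11.2 11.2 11.4 11.  11.1 11.1 10.5 11. ]
44.6833
top centre [0.5878 0.1926] size [121.2 240.9] ang 95.25 z 0.0897 H [0.0594 0.0012]
side centre [0.5896 0.1908] size [121.  243.7] ang 94.88 z 0.0916 H [ 0.0575 -0.0004]
```

View pics/top5.png

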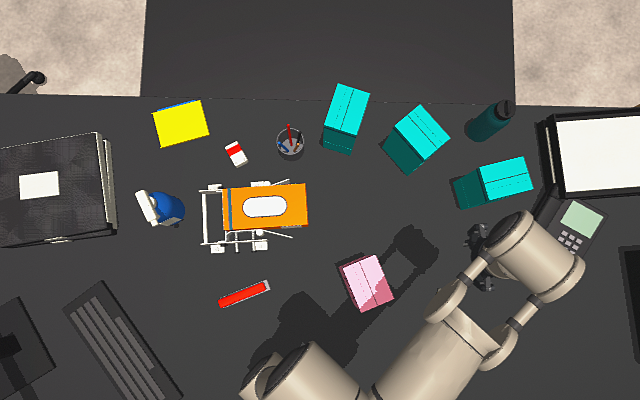

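View pics/side5.png

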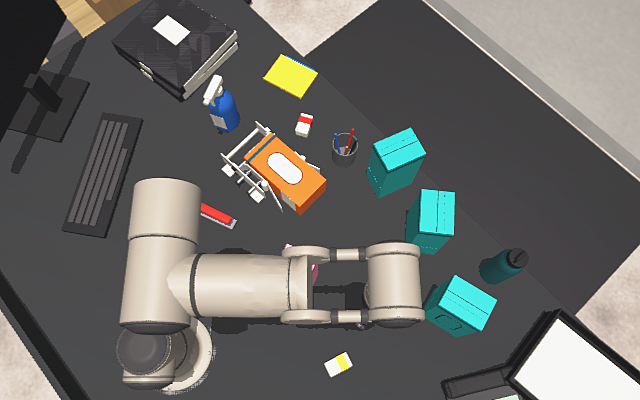

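Both views show the carton seated, oval up, in the holder at about (264,207) in the top view. Its leading end is at 178-179 mm against the stop at about 179 mm, it is square to within about 0.3°, and y is about 0-1 mm. The bystanders and look-alikes are where they were.

```bash
python3 - <<'E'
from workcell import r
r.finish_job();print(r.read_state()["time_s"])
E
```

```text
the job is handed in; nothing more can be done
the job is handed in; nothing more can be done
```

The carton is in the holder, oval up, fully home against the end stop, and I handed the job in at about 45 s with the gripper clear of everything.

- **Tipping:** I pushed it over high on the oval face (205 mm up) with closed fingers, and it fell flat, oval up. It lay 22 mm off the holder's centre line, so I nudged it sideways into line with the open gripper before sliding it in.
- **Sliding and pressing:** The slide took about 5–6.5 N. Travel stopped dead at the end stop. I pressed at about 10.5 N and then about 11.1 N, each for over a second. That is about 5–6 N above the steady slide reading of about 5.1 N. Forces read at rest stayed under 12 N, and every push had a force stop set at 14 N or lower. During the fast slide I could not read the force while moving, so there I only know that the 11 N stop never tripped.
- **Final check:** After letting go, the two cameras put the leading end at about 179 and 178 mm, with the stop measured at about 179 mm. The carton is square to within about 0.3° and centred within about 1 mm. By eye, the bystanders and look-alikes stand where they were.
- **Disagreements:** The two views differed by 2–3 mm on the holder's position, so I used the mean. The look straight after the sideways nudge was blocked by the arm, so I ignored that reading and measured again.

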